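Level the mould board with the packer that fits

TASK

The hinged board with the plaster mould has sagged at its free edge and must be level before the next pour. Find out which one of the three look-alike wooden packers has the height that brings the board level, and slide that one in nose first under the middle of the free edge, square to the edge, until it is fully home against the stop bar below the board. Leave the other two packers lying where they are and do not disturb the cup, the bottle and the cast disc.

Things in the scene. Friction and masses are not known exactly. Their poses are not given: they have to be found in the camera images.
- stand: Low metal frame fixed to the worktop, carrying the board. Origin: on the worktop below the middle of the free edge of the level board; x points under the board to the hinge. Side rails 13 mm high, inner faces at y = +/-83 mm, x = -10 to 250 mm. Cross stop bar 16 mm high, face at x = 110 mm. A packer fully home has its origin at x = 50 mm, rear 10 mm out of the board.
- board (a joint): Hinge of the plywood board (215 mm from hinge to free edge, 200 wide, 12 thick; a plaster mould 26 mm high on it begins 52 mm behind the free edge; 0.66 kg in all). 0 rad = level, underside then 36 mm above the worktop; negative = free edge sagging (starts near -0.1, underside of the free edge 14 mm up); positive = too high.
- board_edge (a point): Middle of the lower edge of the board's free end; moves with the board.
- packer_p: One of three look-alike pale wood packers, 120 mm long (x), 50 wide (y). Origin: centre of underside, z up. Nose at +x 7 mm high, then a 55 mm ramp up to a flat top that runs from x = +5 mm to the upright rear face at x = -60 mm. They differ only in the height of the flat top: 30, 36 and 42 mm. Which one has which height is not told: feel or see it.
- packer_q: One of three look-alike pale wood packers, 120 mm long (x), 50 wide (y). Origin: centre of underside, z up. Nose at +x 7 mm high, then a 55 mm ramp up to a flat top that runs from x = +5 mm to the upright rear face at x = -60 mm. They differ only in the height of the flat top: 30, 36 and 42 mm. Which one has which height is not told: feel or see it.
- packer_r: One of three look-alike pale wood packers, 120 mm long (x), 50 wide (y). Origin: centre of underside, z up. Nose at +x 7 mm high, then a 55 mm ramp up to a flat top that runs from x = +5 mm to the upright rear face at x = -60 mm. They differ only in the height of the flat top: 30, 36 and 42 mm. Which one has which height is not told: feel or see it.
- mixing_cup: Small green mixing cup, 62 mm across, 56 mm high, bystander. Origin: centre of its underside.
- bottle: White plastic bottle with a blue cap, 54 mm across, 118 mm high, bystander. Origin: centre of its underside.
- cast_disc: Cream resin disc with a cross bar, 114x85x13 mm, bystander. Origin: centre of its underside.
Mind the look-alikes: they are no part of the job. Leave any black look-alike of the packer_p alone.

How it is judged (in metres and radians):
At the end, for the whole second after the job is handed in: Board level (within 0.013 rad) on one packer, which lies flat, at rest, nose first, within 7 mm of home against the stop bar, within 30 mm of the middle and 0.15 rad of square; the two other packers within 30 mm of where they started (value of joint board between -0.013 and 0.013 rad and ((x of packer_p in the frame of stand above 0.043 m and y of packer_p in the frame of stand between -0.03 and 0.03 m and angle between the x axis of packer_p and the x axis of stand, either way round below 0.15 rad and angle between packer_p's own z axis and vertical below 0.06 rad and x of board_edge in the frame of packer_p below -0.03 m and linear speed of packer_p below 0.01 m/s and distance of each of packer_q, packer_r from where it was at the start of the episode below 0.03 m) or (x of packer_q in the frame of stand above 0.043 m and y of packer_q in the frame of stand between -0.03 and 0.03 m and angle between the x axis of packer_q and the x axis of stand, either way round below 0.15 rad and angle between packer_q's own z axis and vertical below 0.06 rad and x of board_edge in the frame of packer_q below -0.03 m and linear speed of packer_q below 0.01 m/s and distance of each of packer_p, packer_r from where it was at the start of the episode below 0.03 m) or (x of packer_r in the frame of stand above 0.043 m and y of packer_r in the frame of stand between -0.03 and 0.03 m and angle between the x axis of packer_r and the x axis of stand, either way round below 0.15 rad and angle between packer_r's own z axis and vertical below 0.06 rad and x of board_edge in the frame of packer_r below -0.03 m and linear speed of packer_r below 0.01 m/s and distance of each of packer_p, packer_q from where it was at the start of the episode below 0.03 m))); the robot touches nothing.
It fails at once if more than one of the packers was moved more than 30 mm (distance of each of packer_p, packer_q from where it was at the start of the episode above 0.03 m or distance of each of packer_q, packer_r from where it was at the start of the episode above 0.03 m or distance of each of packer_p, packer_r from where it was at the start of the episode above 0.03 m).
It fails at once if the cup, the bottle or the cast disc was moved more than 30 mm or tipped over (distance of any of mixing_cup, bottle, cast_disc from where it was at the start of the episode above 0.03 m or angle between any of mixing_cup, bottle's own z axis and vertical above 0.5 rad).
It also fails if it takes over 69 s, if anything falls off the work surface, if the arm or the gripper's body presses on something with over 40 N, if the wrist force passes 120 N, or if a joint passes its speed limit or range.

ROBOT

A 6-joint arm with a two-finger parallel gripper is mounted at the origin on a cart in front of the work surface, level with it; the furniture and walls round the work are solid. World frame = base frame: x ahead of the robot, y to its left, z up, the work surface at z = 0. Lengths are in mm, angles in rad, forces in N, time in s.
With the tool pointing down it reaches from about 350 to 775 mm from the base axis. Payload 7.3 kg.
Tool frame: the origin (TCP) lies midway between the tips of the shut fingers; the grasp point (between the pads) lies 19 mm behind it; z points along the fingers, y is the line along which they close (so a half turn about z gives the same grasp; the last joint's range is limited). The gripper opens to 92 mm and grips with 3 to 60 N. Pads are 19 mm wide; open, the fingers measure 130 mm over their backs; the gripper's body (75 mm by 190 mm) begins 47 mm behind the grasp point.
Start: joints at [-1.377, 0.342, 1.524, -0, 1.275, -0.146], TCP at [175.005, -494.993, 226.741] pointing down, gripper open.
Joint ranges: [-2.53, 2.53], [-0.77, 2.02], [0.04, 2.7], [-1, 4.14], [0.28, 2.66], [-3.11, 3.11]. Speed limits (rad/s): [2.57, 2.57, 3.14, 3.14, 3.14, 3.14].

INTERFACE

Orientations are given as [roll, pitch, yaw] about the fixed x, y, z axes, in that order (R = Rz(yaw) Ry(pitch) Rx(roll)).
In Python, from plant import bot gives the robot as it stands.
- The arm moves only by the tool servo_tool, never from a script. Its argument "deltas" is a list of rows, each a list of 2 entries, a list of its own where there are three numbers: the shift along the tool's x, y, z in m, then the turn, a rotation vector about the tool's x, y, z in degrees. A call has 1 to 20 rows; each row shifts and turns the commanded pose from where the row before left it, along the tool's axes as they then stand; what a row does not reach is not made up. A row lasts 1/8 s, in which the tool goes at most 62.5 mm and 10.7 degrees, less where a joint would pass 70% of its speed; a pose out of reach is approached as far as the arm can. A call with a gripper value outside its range is refused whole. "fingers" is the opening, from 0 (shut) to 1 (fully open), set as the call begins (left out, the last holds). The fingers move at their own pace and stop on an object; the grip force is fixed at half the most. Time passes only in rows, so rows that do not move let the fingers close. It gives the time, the measured TCP pose, the force, the opening and the grip force at its end, in the units of the state.
- bot.get_obs(): the state, without advancing time (a new reading comes with each control period).
- bot.capture(name): name is "side" or "top" or "wrist"; returns the picture (400x640x3 uint8, red, green, blue); there is no depth.
- bot.camera_model(name): a dict with "mtx" (3x3 intrinsics, pixels), "xyz" and "rotation" of the camera in the world. Camera axes: x right, y down, z forward; pixel columns grow to the right and rows downward; lengths in mm; the calibration is good to about 2 mm. The wrist camera is an equidistant fisheye: a pixel r from the principal point sees the ray r / f radians off the axis. A picture is of the moment at which its call begins: read the wrist's pose just before it. camera_model takes no time and is no camera call; for the wrist camera it gives the pose at the moment of the call.
- bot.close_job(): hands the job in; it is judged then, once.
The state is a dict: "time": time; "joint_positions": joint angles; "dq": joint speeds; "tau": joint torques, N m; "tool_pos": TCP position; "tcp_rot": TCP orientation; "contact_force": force on the tool from outside, world axes, zero at the start; "moment": the same for the moment, N m; "grip_width": finger opening in mm; "finger_force": force on a finger pad.
Only numpy, scipy, OpenCV 4.12 (cv2) and the standard library are available. Lean on these libraries where they do the work, as an engineer would, in place of code of your own. Each camera call takes 0.05 s, during which the arm holds its last target. There are 200 camera calls.

## Working session

There is one attempt and no reset: what is moved stays moved. The work goes in short steps, Python scripts to look and compute and a tool call to move; the robot and the scene stay as the last step left them, time stands still between calls to the robot, and variables do not carry over. Pictures are saved under pics/ and viewed, at most 10 in all, crops included, and the job is handed in when it is done.

Besides the shell and the picture viewer there is one more tool, called after "Call:" as name(argument=value, ...) on one line, values as JSON. servo_tool: Moves the arm, as the interface text tells. Its arguments: {"type":"object","properties":{"deltas":{"type":"array"},"fingers":{"type":"number"}},"required":["deltas"]}

```bash
ls; mkdir -p pics; cat > h.py <<'E'
import numpy as np, cv2
from plant import bot
def save(n,im): cv2.imwrite('pics/'+n+'.png',im[:,:,::-1])
def ray(cam,u,v):
    K=np.array(cam['mtx']);R=np.array(cam['rotation']);d=np.linalg.solve(K,[u,v,1.]);return np.array(cam['xyz'],float),R@d
def onz(cam,u,v,z):
    o,d=ray(cam,u,v);return o+d*(z-o[2])/d[2]
def proj(cam,p):
    K=np.array(cam['mtx']);R=np.array(cam['rotation']);q=K@(R.T@(np.array(p,float)-cam['xyz']));return q[:2]/q[2]
E
python3 - <<'E'
from h import *
for n in('side','top'):
    im=bot.capture(n);save(n+'0',im);np.save(n+'0.npy',im);c=bot.camera_model(n);print(n,c)
o=bot.get_obs();print(o)
E
```

```text
pics
side {'mtx': array([[481.86190133,   0.        , 318.14876695],
       [  0.        , 481.86190133, 198.74253184],
       [  0.        ,   0.        ,   1.        ]]), 'xyz': array([ -332.93232478, -1326.071925  ,   695.85919704]), 'rotation': array([-1.9496485 ,  0.01393803, -0.624938  ])}
top {'mtx': array([[373.857702  ,   0.        , 318.89841756],
       [  0.        , 373.857702  , 197.25580184],
       [  0.        ,   0.        ,   1.        ]]), 'xyz': array([ 356.78973401,    8.15031716, 1253.84153966]), 'rotation': array([-2.93488466,  0.00741279, -1.61267489])}
{'time': 0.1, 'joint_positions': array([-1.37701101e+00,  3.42638286e-01,  1.52487442e+00, -1.88323026e-05,
        1.27540453e+00, -1.45984845e-01]), 'dq': array([-0.00055201, -0.00095066, -0.00305916,  0.00048304, -0.00068311,
        0.00059488]), 'tau': array([ 2.36469292e-03, -4.32005703e+01, -2.44693100e+01,  7.19768484e-02,
        5.27594984e-02, -3.11957137e-05]), 'tool_pos': array([ 174.92308829, -494.6373895 ,  226.13855251]), 'tcp_rot': array([-3.14027955e+00, -1.74864245e-04,  3.39775543e-01]), 'contact_force': array([ 0.46889298, -0.32545935, -0.20861937]), 'moment': array([ 0.02564318,  0.02022007, -0.00151727]), 'finger_force': 0.0, 'grip_width': 91.62650009836558}
```

```bash
cat >> h.py <<'E'
from scipy.spatial.transform import Rotation as Ro
def cm(n):
    c=bot.camera_model(n);r=np.array(c['rotation']);c['rotation']=Ro.from_euler('xyz',r).as_matrix() if r.ndim==1 else r;return c
E
python3 -c "
from h import *
for n in('side','top'):
    c=cm(n);print(c['rotation'][:,2])"
```

```text
[ 0.53938058  0.75650709 -0.36981835]
[ 0.20536288 -0.00134405 -0.97868498]
```

View pics/top0.png

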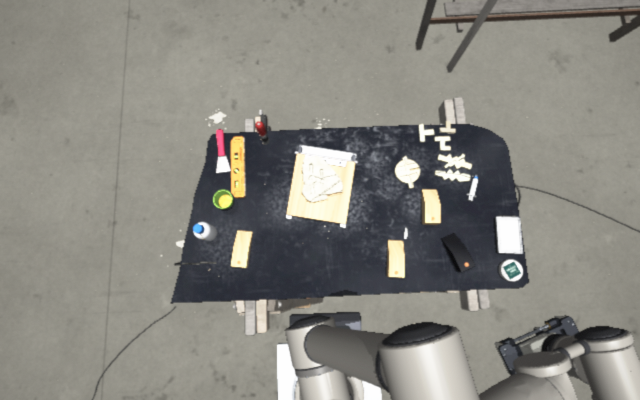

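View pics/side0.png

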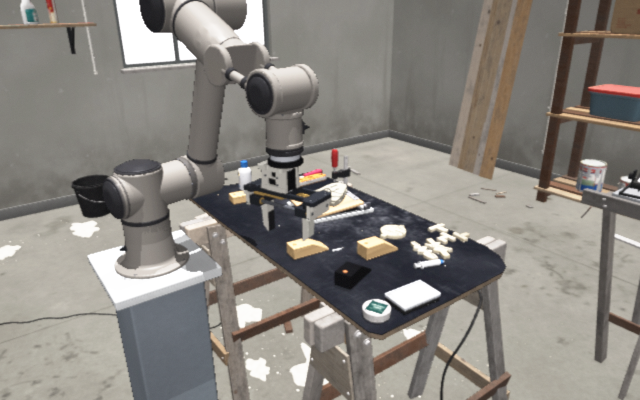

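Top view: three pale wooden packers at (242,249), (397,258) and (431,206). The black look-alike is at (456,252) and doesn't count. The board on its stand is at (320,185), with the hinge at the top of the picture, so its x points away from the robot. Next I'll enlarge and confirm.

```bash
python3 - <<'E'
from h import *
t=np.load('top0.npy');s=np.load('side0.npy')
def cr(im,u,v,w,h,f): return cv2.resize(im[v-h:v+h,u-w:u+w],None,fx=f,fy=f,interpolation=cv2.INTER_CUBIC)
a=np.hstack([cr(t,x,y,22,25,6)[:, :264] for x,y in((242,249),(397,258),(431,206))])
b=np.hstack([cr(s,x,y,22,12,6) for x,y in((238,198),(307,247),(377,247))])
c=cr(t,322,185,66,25,6)
save('c1',np.vstack([a,b[:, :792]]))
save('c2',cr(t,322,186,40,45,6))
for n,im in(('top',t),('side',s)):
    h=cv2.cvtColor(im,cv2.COLOR_RGB2HSV);m=cv2.inRange(h,(8,60,110),(28,255,255))
    cs,_=cv2.findContours(m,cv2.RETR_EXTERNAL,cv2.CHAIN_APPROX_NONE)
    for k in cs:
        if cv2.contourArea(k)>60: print(n,cv2.contourArea(k),cv2.boundingRect(k),cv2.minAreaRect(k),cv2.approxPolyDP(k,1.5,True)[:,0].tolist())
c=cm('top')
for u,v in((242,249),(397,258),(431,206),(322,185)): print(onz(c,u,v,35).round())
E
```

```text
top 120.5 (387, 239, 18, 39) ((395.8165283203125, 257.8123779296875), (38.04472732543945, 16.797714233398438), 88.15238952636719) [[401, 240], [389, 239], [387, 241], [388, 276], [390, 277], [390, 241], [394, 245], [395, 242], [401, 248], [404, 254], [404, 269], [404, 251]]
top 75.0 (231, 230, 22, 38) ((240.97569274902344, 248.35092163085938), (17.19710350036621, 37.45146942138672), 9.162346839904785) [[237, 230], [231, 260], [237, 231], [240, 233], [241, 240], [244, 232], [251, 232], [246, 266], [239, 267], [246, 267], [252, 232]]
top 533.0 (422, 189, 19, 35) ((431.0, 206.0), (34.0, 18.0), 90.0) [[422, 189], [424, 222], [439, 223], [440, 202], [436, 189]]
top 809.5 (230, 136, 15, 62) ((237.0, 166.5), (61.0, 14.0), 90.0) [[234, 136], [230, 141], [230, 191], [234, 197], [243, 197], [244, 142], [242, 136]]
side 234.0 (464, 365, 46, 35) ((483.6860046386719, 385.2735595703125), (46.26346206665039, 32.83816909790039), 10.78429889678955) [[468, 399], [477, 399], [509, 376], [509, 374], [504, 373], [498, 380], [490, 382], [470, 367], [464, 365], [489, 382]]
side 138.0 (210, 332, 19, 33) ((2
[... 2861 characters left out ...]
1, 34], [559, 33]]
side 180.0 (16, 20, 80, 8) ((55.46736526489258, 23.167945861816406), (6.681138515472412, 78.93932342529297), 87.75425720214844) [[16, 24], [19, 24], [19, 27], [95, 24], [82, 22], [57, 23], [51, 20], [49, 24], [27, 26]]
side 2353.5 (479, 0, 54, 179) ((504.9197082519531, 87.85691833496094), (14.56097412109375, 183.31704711914062), 12.680383682250977) [[532, 0], [517, 1], [479, 174], [484, 177], [491, 178]]
side 2785.5 (458, 0, 54, 172) ((484.14593505859375, 84.0570297241211), (18.64394760131836, 175.5724334716797), 11.888657569885254) [[511, 0], [493, 0], [458, 163], [458, 167], [471, 171], [488, 105]]
[452. 263.  35.]
[ 402. -236.   35.]
[ 567. -363.   35.]
[654.  -6.  35.]
```

View pics/c1.png

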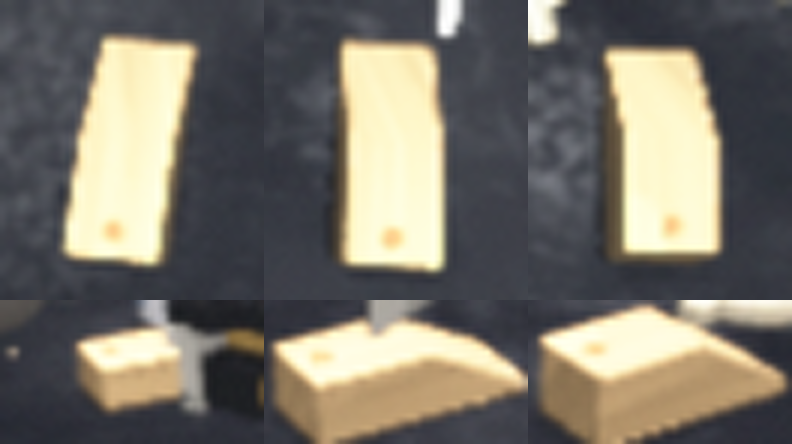

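View pics/c2.png

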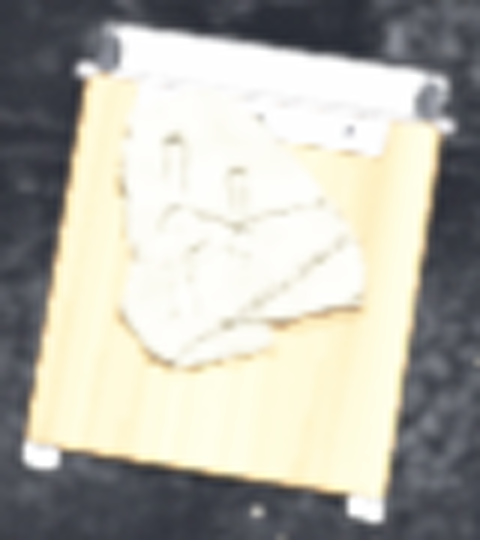

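The crops confirm three pale packers, nose towards the top of the picture. A (left, top px (242,249)) looks lowest in the side view; B (397,258) and C (431,206) look higher. I'll compute poses and estimate the heights from the side view, using the rear corner's vertical edge.

```bash
python3 - <<'E'
from h import *
c=cm('top');s=cm('side')
def T(i,ox,oy,off,x,y,z): return onz(c,ox+(x-off)/6-.4,oy+y/6-.4,z)
P={'A':(220,224,0,(104,37),(197,43),(163,263),(65,256)),'B':(375,233,264,(341,41),(436,45),(444,268),(343,262)),'C':(409,181,528,(606,48),(697,49),(720,254),(624,253))}
for n,(ox,oy,off,nl,nr,rr,rl) in P.items():
    q=[T(n,ox,oy,off,*p,z) for p,z in((nl,7),(nr,7),(rr,36),(rl,36))]
    nose=(q[0]+q[1])/2;rear=(q[2]+q[3])/2;d=(nose-rear)[:2];yaw=np.arctan2(d[1],d[0])
    print(n,'len',np.hypot(*d).round(1),'w',[np.linalg.norm(q[0]-q[1]).round(1),np.linalg.norm(q[2]-q[3]).round(1)],'ctr',((nose+rear)/2).round(1),'rear',rear.round(1),'yaw',yaw.round(3))
b=[onz(c,282+x/6-.4,141+y/6-.4,z)for x,y,z in((26,445,26),(386,497,26),(85,72,48),(441,123,48))]
print(np.round(b,1));f=(b[0]+b[1])/2;k=(b[2]+b[3])/2
e=(b[1]-b[0]);print('edge mid',f,'w',np.linalg.norm(e),'yaw from edge',np.arctan2(e[0],-e[1]),'yaw from length',np.arctan2((k-f)[1],(k-f)[0]),np.linalg.norm((k-f)[:2]))
# heights from side view: vertical edges at rear-right bottom corner
def hgt(u,vt,vb):
    g=onz(s,u,vb,0); zs=np.linspace(0,60,601); vv=np.array([proj(s,[g[0],g[1],z])[1] for z in zs]); return g.round(1),np.interp(-vt,-vv,zs).round(1)
im=np.load('side0.npy')
for n,u in(('A',234),('B',295),('C',366)):
    v0=185 if n=='A' else 235
    print(n); print(im[v0:v0+30,u-1:u+2].astype(int).sum(2).T.tolist())
E
```

```text
A len 121.5 w [np.float64(52.3), np.float64(52.8)] ctr [455.9 266.5  21.5] rear [395.6 273.4  36. ] yaw -0.114
B len 120.5 w [np.float64(52.5), np.float64(53.4)] ctr [ 403.3 -234.9   21.5] rear [ 343.4 -228.4   36. ] yaw -0.108
C len 121.7 w [np.float64(51.7), np.float64(52.2)] ctr [ 571.3 -366.5   21.5] rear [ 510.6 -361.8   36. ] yaw -0.077
[[ 559.8  118.5   26. ]
 [ 522.2  -79.1   26. ]
 [ 767.4   78.2   48. ]
 [ 728.6 -120.3   48. ]]
edge mid [540.98606777  19.67993316  26.        ] w 201.12192610746396 yaw from edge -0.18769654640929376 yaw from length -0.1942423226661675 210.9762907356551
A
[[186, 169, 172, 191, 211, 215, 285, 580, 700, 690, 726, 740, 654, 497, 472, 469, 461, 437, 357, 227, 163, 155, 150, 160, 158, 153, 145, 148, 141, 142], [189, 170, 177, 195, 213, 224, 328, 653, 699, 668, 721, 742, 659, 520, 508, 517, 517, 511, 464, 281, 175, 155, 151, 160, 157, 151, 154, 143, 142, 145], [175, 165, 185, 197, 209, 233, 389, 688, 718, 702, 728, 738, 645, 510, 509, 526, 523, 512, 438, 267, 165, 153, 153, 158, 158, 155, 150, 146, 136, 142]]
B
[[161, 162, 162, 164, 216, 499, 697, 
[... 178 characters left out ...]
36, 693, 563, 465, 466, 458, 451, 450, 450, 456, 460, 450, 274, 159, 163, 174, 181, 184], [156, 175, 182, 190, 348, 679, 721, 730, 723, 694, 722, 736, 737, 668, 513, 453, 459, 462, 455, 455, 454, 461, 465, 413, 250, 170, 166, 175, 178, 180]]
C
[[224, 217, 218, 444, 709, 737, 734, 668, 647, 711, 732, 683, 508, 363, 347, 344, 349, 348, 352, 353, 351, 344, 328, 293, 210, 156, 148, 159, 163, 155], [234, 217, 248, 548, 713, 734, 730, 658, 627, 708, 731, 720, 614, 433, 379, 379, 386, 398, 403, 390, 379, 376, 369, 364, 324, 215, 149, 153, 164, 159], [248, 228, 283, 619, 715, 728, 725, 679, 661, 717, 731, 723, 668, 512, 442, 438, 451, 454, 452, 439, 425, 430, 434, 423, 405, 257, 156, 160, 163, 157]]
```

Call:
servo_tool(deltas=[[[0.0343,-0.0227,0.0155],[0,0,0]],[[0.0343,-0.0227,0.0155],[0,0,0]],[[0.0343,-0.0227,0.0155],[0,0,0]],[[0.0343,-0.0227,0.0155],[0,0,0]],[[0.0343,-0.0227,0.0155],[0,0,0]],[[0.0343,-0.0227,0.0155],[0,0,0]],[[0.0343,-0.0227,0.0155],[0,0,0]],[[0.0343,-0.0227,0.0155],[0,0,0]],[[0,0,0],[0,0,8.55]],[[0,0,0],[0,0,8.55]],[[0,0,0],[0,0,8.55]],[[0,0,0],[0,0,0]],[[0,0,0],[0,0,0]]], fingers=0)

```text
time: 1.72
tool_pos: [373.1, -232.3, 102.6]
tcp_rot: [-3.142, 0.0, -0.105]
contact_force: [0.5, 0.2, 0.0]
grip_width: 0.5
finger_force: 0.0
```

Call:
servo_tool(deltas=[[[0,0,0.029],[0,0,0]],[[0,0,0.029],[0,0,0]],[[0,0,0],[0,0,0]],[[0,0,0.002],[0,0,0]],[[0,0,0.002],[0,0,0]],[[0,0,0.001],[0,0,0]],[[0,0,0],[0,0,0]],[[0,0,0],[0,0,0]]])

```text
time: 2.72
tool_pos: [373.3, -232.4, 39.9]
tcp_rot: [3.141, -0.0, -0.108]
contact_force: [0.1, 0.2, -0.1]
grip_width: 0.5
finger_force: 0.0
```

```bash
python3 - <<'E'
from h import *
im=bot.capture('wrist');save('w1',im)
o=bot.get_obs();print(o['tool_pos'],o['contact_force'])
E
```

```text
[ 373.26001112 -232.37272717   39.86971143] [-0.75177971 -0.4602142   0.6853218 ]
```

View pics/w1.png

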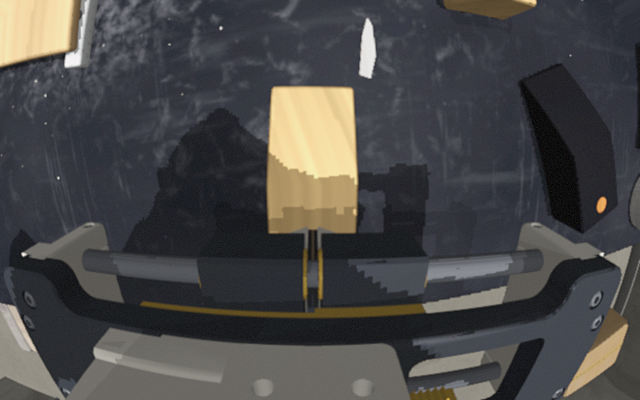

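The wrist view shows the packer (270–357, 87–235) straight ahead of the shut fingers at (313,240), aligned with the tool. There is no contact at z = 39.9, so it isn't the 42 mm one. I'll feel lower.

Call:
servo_tool(deltas=[[[0,0,0.001],[0,0,0]],[[0,0,0.001],[0,0,0]],[[0,0,0.001],[0,0,0]],[[0,0,0.001],[0,0,0]],[[0,0,0.001],[0,0,0]],[[0,0,0],[0,0,0]],[[0,0,0],[0,0,0]]])

```text
time: 3.65
tool_pos: [373.2, -232.4, 36.1]
tcp_rot: [3.141, -0.001, -0.108]
contact_force: [-3.7, 3.2, 20.8]
grip_width: 0.6
finger_force: 10.2
```

Firm contact at z = 36.1, so B is the 36 mm packer. Now I'll grasp it near the rear.

Call:
servo_tool(deltas=[[[0,0,-0.025],[0,0,0]],[[-0.014,0,0],[0,0,0]],[[0,0,0],[0,0,0]],[[0,0,0],[0,0,0]],[[0,0,0],[0,0,0]],[[0,0,0],[0,0,0]],[[0,0,0],[0,0,0]],[[0,0,0.02],[0,0,0]],[[0,0,0.02],[0,0,0]],[[0,0,0.009],[0,0,0]],[[0,0,0],[0,0,0]]], fingers=1)

```text
time: 5.03
tool_pos: [359.1, -230.6, 10.4]
tcp_rot: [-3.141, 0.001, -0.108]
contact_force: [-0.0, 0.4, -0.6]
grip_width: 91.7
finger_force: 0.0
```

Call:
servo_tool(deltas=[[[0,0,0],[0,0,0]],[[0,0,0],[0,0,0]],[[0,0,0],[0,0,0]],[[0,0,0],[0,0,0]],[[0,0,0],[0,0,0]],[[0,0,0],[0,0,0]],[[0,0,0],[0,0,0]],[[0,0,0],[0,0,0]]], fingers=0)

```text
time: 6.02
tool_pos: [359.3, -230.9, 10.8]
tcp_rot: [3.141, -0.0, -0.108]
contact_force: [-0.8, 0.8, 4.1]
grip_width: 49.8
finger_force: 30.0
```

Call:
servo_tool(deltas=[[[0,0,-0.015],[0,0,0]],[[0,0,-0.02],[0,0,0]],[[0,0,0],[0,0,4.7]],[[0.0001,-0.02,0],[0,0,0]],[[0.0001,-0.035,0],[0,0,0]],[[0.0001,-0.035,0],[0,0,0]],[[0.0001,-0.035,0],[0,0,0]],[[0.0001,-0.035,0],[0,0,0]],[[0.0001,-0.035,0],[0,0,0]],[[0.0001,-0.035,0],[0,0,0]],[[0.0001,-0.03,0],[0,0,0]],[[0.0001,-0.02,0],[0,0,0]],[[0,0,0],[0,0,0]],[[0,0,0],[0,0,0]]])

```text
time: 7.78
tool_pos: [412.7, 43.6, 45.5]
tcp_rot: [3.141, 0.001, -0.19]
contact_force: [-0.5, 1.4, -1.9]
grip_width: 49.6
finger_force: 30.0
```

```bash
python3 - <<'E'
from h import *
im=bot.capture('wrist');save('w2',im);np.save('w2.npy',im)
c=bot.camera_model('wrist');print(c);o=bot.get_obs();print(o['tool_pos'],o['tcp_rot'])
E
```

```text
{'mtx': array([[309.70691629,   0.        , 312.35375101],
       [  0.        , 309.70691629, 196.46497932],
       [  0.        ,   0.        ,   1.        ]]), 'xyz': array([481.83376339,  29.30275809, 205.17917707]), 'rotation': array([ 2.87145347e+00, -6.76501283e-04, -1.76059647e+00])}
[412.74895468  43.42138621  45.53842709] [ 3.14132149e+00  4.82424864e-04 -1.90411764e-01]
```

View pics/w2.png

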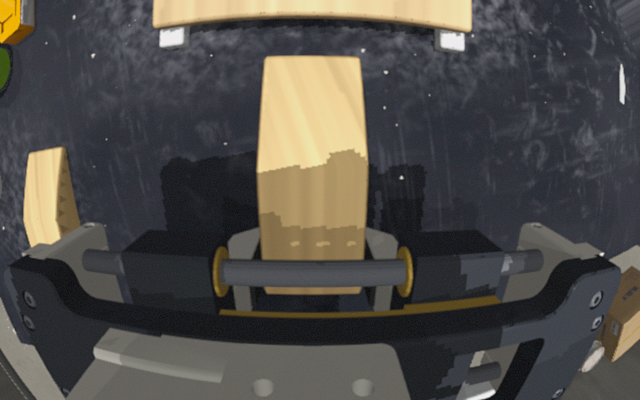

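The wrist view shows the packer (262–365, 57–290) centred between the rail ends (174,37) and (452,40) and square to the board's edge at v≈27. I'll lower it and slide in.

Call:
servo_tool(deltas=[[[0,0,0.02],[0,0,0]],[[0,0,0.01],[0,0,0]],[[0,0,0.004],[0,0,0]],[[0,0,0],[0,0,0]],[[0,0,0],[0,0,0]],[[0.01,0,0],[0,0,0]],[[0.01,0,0],[0,0,0]],[[0.01,0,0],[0,0,0]],[[0.01,0,0],[0,0,0]],[[0.005,0,0],[0,0,0]],[[0.005,0,0],[0,0,0]],[[0.005,0,0],[0,0,0]],[[0.005,0,0],[0,0,0]],[[0,0,0],[0,0,0]]])

```text
time: 9.57
tool_pos: [470.2, 32.9, 11.2]
tcp_rot: [3.141, 0.004, -0.19]
contact_force: [-4.0, 0.9, -1.5]
grip_width: 50.0
finger_force: 30.0
```

Call:
servo_tool(deltas=[[[0.004,0,0],[0,0,0]],[[0.004,0,0],[0,0,0]],[[0.004,0,0],[0,0,0]],[[0.004,0,0],[0,0,0]],[[0.004,0,0],[0,0,0]],[[0.004,0,0],[0,0,0]],[[0.004,0,0],[0,0,0]],[[0.004,0,0],[0,0,0]],[[0.004,0,0],[0,0,0]],[[0.004,0,0],[0,0,0]],[[0.004,0,0],[0,0,0]],[[0.004,0,0],[0,0,0]],[[0,0,0],[0,0,0]],[[0,0,0],[0,0,0]]])

```text
time: 11.32
tool_pos: [519.9, 23.4, 11.9]
tcp_rot: [-3.142, -0.002, -0.19]
contact_force: [1.2, -0.9, -5.0]
grip_width: 49.7
finger_force: 30.0
```

```bash
python3 - <<'E'
from h import *
a=bot.capture('wrist');b=bot.capture('side')
b=cv2.resize(b[140:270,200:440],None,fx=2.6667,fy=2.6667,interpolation=cv2.INTER_CUBIC)[:200]
save('w3',np.vstack([a,b]))
o=bot.get_obs();print(o['tool_pos'],o['contact_force'])
E
```

```text
[519.73902677  23.44853136  11.96352539] [ 1.70919462 -0.48687388 -4.71852631]
```

View pics/w3.png

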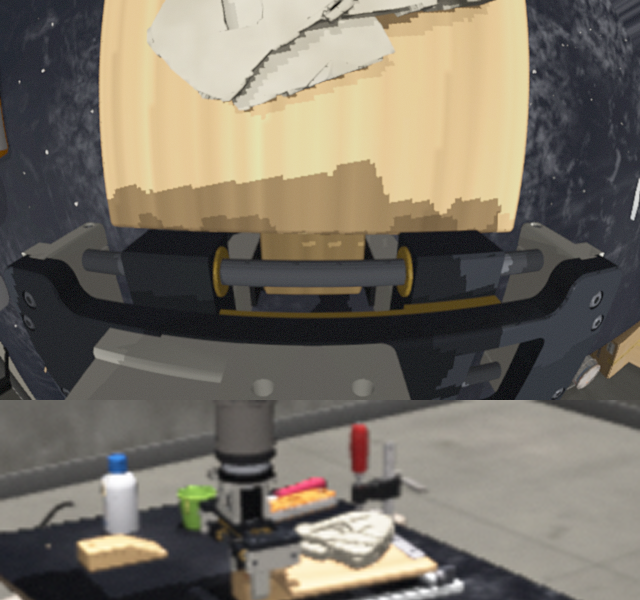

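The wrist view shows the board's edge at v≈230 with the packer's rear still in the grip (262–365), and the fingers are just short of the edge. I'll let go, back off, shut the fingers and push from behind.

Call:
servo_tool(deltas=[[[0,0,0],[0,0,0]],[[0,0,0],[0,0,0]],[[0,0,0],[0,0,0]],[[0,0,0],[0,0,0]],[[0,0,0],[0,0,0]],[[-0.02,0,0],[0,0,0]],[[-0.03,0,0],[0,0,0]],[[0,0,0],[0,0,0]]], fingers=1)

```text
time: 12.42
tool_pos: [467.8, 33.5, 11.5]
tcp_rot: [3.141, 0.003, -0.189]
contact_force: [0.1, -0.8, 0.4]
grip_width: 91.7
finger_force: 0.0
```

Call:
servo_tool(deltas=[[[0,0,0],[0,0,0]],[[0,0,0],[0,0,0]],[[0,0,0],[0,0,0]],[[0,0,0],[0,0,0]],[[0,0,0],[0,0,0]],[[0,0,0],[0,0,0]],[[0,0,0],[0,0,0]],[[0,0,0],[0,0,0]],[[0.01,0,0],[0,0,0]],[[0.004,0,0],[0,0,0]],[[0.004,0,0],[0,0,0]],[[0.004,0,0],[0,0,0]],[[0.003,0,0],[0,0,0]],[[0,0,0],[0,0,0]]], fingers=0)

```text
time: 14.18
tool_pos: [493.2, 28.5, 11.4]
tcp_rot: [3.141, 0.003, -0.19]
contact_force: [-4.9, 0.7, 1.9]
grip_width: 0.0
finger_force: 2.5
```

Call:
servo_tool(deltas=[[[0.003,0,0],[0,0,0]],[[0.003,0,0],[0,0,0]],[[0.003,0,0],[0,0,0]],[[0.003,0,0],[0,0,0]],[[0.003,0,0],[0,0,0]],[[0.003,0,0],[0,0,0]],[[0,0,0],[0,0,0]]])

```text
time: 15.05
tool_pos: [512.8, 24.8, 11.8]
tcp_rot: [3.142, -0.001, -0.19]
contact_force: [-1.3, -0.2, -0.7]
grip_width: 0.3
finger_force: 0.8
```

Call:
servo_tool(deltas=[[[0.002,0,0],[0,0,0]],[[0.002,0,0],[0,0,0]],[[0.0015,0,0],[0,0,0]],[[0,0,0],[0,0,0]]])

```text
time: 15.55
tool_pos: [517.7, 23.9, 11.8]
tcp_rot: [3.142, -0.0, -0.19]
contact_force: [-4.6, 0.8, 2.9]
grip_width: 0.6
finger_force: 2.2
```

Call:
servo_tool(deltas=[[[0.001,0,0],[0,0,0]],[[0.001,0,0],[0,0,0]],[[0.001,0,0],[0,0,0]],[[0,0,0],[0,0,0]]])

```text
time: 16.05
tool_pos: [519.5, 23.5, 11.8]
tcp_rot: [3.141, 0.002, -0.19]
contact_force: [-8.2, 0.8, 5.5]
grip_width: 0.7
finger_force: 4.1
```

Call:
servo_tool(deltas=[[[0.001,0,0],[0,0,0]],[[0.001,0,0],[0,0,0]],[[0.001,0,0],[0,0,0]],[[0,0,0],[0,0,0]]])

```text
time: 16.55
tool_pos: [519.5, 23.5, 11.6]
tcp_rot: [3.141, 0.008, -0.19]
contact_force: [-15.8, 3.8, 11.6]
grip_width: 0.5
finger_force: 8.3
```

The force rises with no motion, so the packer has stopped where home should be. I'll back off, raise and check.

Call:
servo_tool(deltas=[[[-0.01,0,0],[0,0,0]],[[-0.03,0,0],[0,0,0]],[[-0.02,0,-0.04],[0,0,0]],[[0,0,-0.05],[0,0,0]],[[0,0,-0.05],[0,0,0]],[[0,0,0],[0,0,0]],[[0,0,0],[0,0,0]]])

```text
time: 17.42
tool_pos: [464.9, 34.0, 151.5]
tcp_rot: [-3.142, -0.002, -0.19]
contact_force: [0.1, -0.1, -0.2]
grip_width: 0.2
finger_force: 0.0
```

```bash
python3 - <<'E'
from h import *
a=bot.capture('wrist');b=bot.capture('side')
b=cv2.resize(b[170:230,220:420],None,fx=3.2,fy=3.2,interpolation=cv2.INTER_CUBIC)[:200]
save('w4',np.vstack([a,b]));np.save('w4.npy',a)
c=bot.camera_model('wrist');np.save('c4.npy',c,allow_pickle=True)
E
```

```text
(no output)
```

View pics/w4.png

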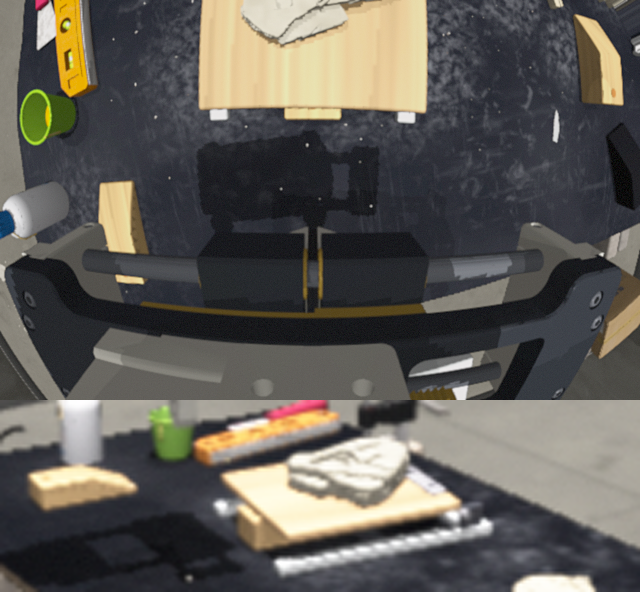

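The wrist view shows the packer's rear (285–340, 107–119) sticking out a little in the middle of the board's edge (v≈108, 200–427), between the rail ends (219,116) and (406,117). The side crop shows the board level. I'll check how far it sticks out with rays.

```bash
python3 - <<'E'
from h import *
c=np.load('c4.npy',allow_pickle=True).item();R=Ro.from_euler('xyz',c['rotation']).as_matrix()
def fz(u,v,z):
    K=c['mtx'];a=np.array([u-K[0,2],v-K[1,2]]);r=np.hypot(*a);t=r/K[0,0];d=R@np.r_[np.sin(t)*a/r,np.cos(t)];return c['xyz']+d*(z-c['xyz'][2])/d[2]
X=np.array([np.cos(-.19),np.sin(-.19)]);Y=np.array([-X[1],X[0]]);S=np.array([540,19.7])
def st(u,v,z): p=fz(u,v,z)[:2]-S;return np.round([p@X,p@Y],1)
im=np.load('w4.npy').astype(int).sum(2)
for u in(260,290,313,335,370): print(u,im[100:130,u].tolist())
for n,a in dict(edgeL=(201,108,48),edgeM=(275,109.5,48),edgeR=(427,110,48),rearL=(286,118.5,36),rearR=(340,119,36),railL=(219,121,13),railR=(406,122.5,13)).items(): print(n,st(*a))
E
```

```text
260 [585, 586, 588, 588, 581, 526, 479, 364, 226, 212, 235, 248, 241, 238, 247, 253, 267, 278, 272, 261, 220, 224, 200, 182, 167, 181, 179, 198, 200, 211]
290 [616, 613, 616, 619, 598, 561, 483, 390, 449, 582, 604, 597, 599, 595, 595, 598, 602, 587, 483, 311, 181, 140, 166, 168, 175, 170, 176, 188, 182, 175]
313 [635, 632, 639, 636, 627, 602, 534, 432, 418, 556, 626, 635, 631, 629, 631, 634, 634, 615, 507, 317, 169, 132, 146, 140, 142, 146, 157, 170, 148, 156]
335 [628, 630, 630, 630, 627, 607, 561, 475, 467, 593, 625, 624, 627, 628, 627, 628, 636, 624, 528, 357, 184, 132, 153, 177, 222, 239, 245, 228, 221, 199]
370 [577, 572, 574, 575, 575, 575, 557, 516, 445, 342, 229, 228, 246, 275, 287, 286, 278, 284, 273, 274, 252, 218, 189, 162, 170, 177, 181, 193, 189, 197]
edgeL [ 0.5 95.8]
edgeM [-3.7 30.1]
edgeR [  -0.9 -101.5]
rearL [-11.7  21.9]
rearR [-12.1 -25.5]
railL [-12.5  90.1]
railR [-13.9 -93. ]
```

```bash
python3 -c "
from plant import bot
print(bot.close_job())"
```

```text
the job is handed in; nothing more can be done
None
```

I picked the 36 mm packer (right of the board, nearest the robot; felt at 36.1 mm) and pushed it in nose first until it stopped. It measures about 2 mm off the middle, square to the edge and home at about x = 50 mm. The board looks level, and I handed the job in at about 17.5 s without touching anything else; no verdict came back.

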